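# Load the jar mixer and click its dial to six

## Task

Stand the jar of red pigment upright on the round plate of the jar mixer, setting it down gently, and let go. Then turn the mixer's dial clockwise until it rests in its sixth click, with the orange pointer at the sixth dot after the white off bar, and let go. Leave the blue and yellow jars standing where they are.

Things in the scene. Friction and masses are not known exactly. Their poses are not given: they have to be found in the camera images.
- mixer: White bench jar mixer, fixed; origin on the worktop. 150 mm deep (x; front faces -x), 275 mm wide (y). Left part (y > 0): deck 40 mm high with the round plate. Right part (y -140 to 0): console, front edge 30 mm high, face sloping up at 28 degrees from level to 86 mm at the back; dial mid-face at (-22, -70, 58) mm, axis square to the face (28 degrees from vertical towards -x).
- plate_center (a point): Centre of the flat floor of the mixer's round dark plate, 46 mm above the worktop, at mixer (0, 75) mm. Floor radius 36 mm, inside a rim 6 mm high and 4 mm thick: a jar has about 10 mm of room all round. Axes as mixer.
- dial_grip (a point): Point on the dial's axis where its bar is to be gripped, 30 mm off the sloped face. Grey disc of 82 mm diameter, top 8 mm off the face, with a grip bar across it: 66 mm long, 16 mm wide, 8 to 38 mm off the face. The frame turns with the dial: z points out of the face along the axis, x along the bar to the end with the orange pointer.
- dial (a joint): Dial angle, rad, growing clockwise seen facing the panel. Nine clicks 18 degrees (0.3142 rad) apart: 0 = off (white bar, left end of scale), then white dots 1 to 8 clockwise; dot 4 is straight uphill, dot 6 is 1.885 rad. Starts at click 1, 2 or 3 (seldom balanced midway). A spring detent draws it to the nearest click; about 0.2 N m takes it over to the next. Stops at both ends.
- jar_red: Glass jar with red (pinkish-red) pigment and glass stopper, 53 mm diameter, 98 mm high, about 0.15 kg. Meets the fingers as a straight cylinder of 52 mm diameter up to 88 mm height; grasp round the body with the TCP 60 to 70 mm up (lower, the gripper's body may press on the stopper). Origin at the centre of its underside, z up the jar. Loose on the worktop.
- jar_blue: The same kind of jar with blue pigment, a bystander.
- jar_yellow: The same kind of jar with yellow pigment, 95 mm high, a bystander.

How it is judged:
By the outcome, as a careful person would: the job done as asked, in the order asked, and still so for the second after the job is handed in, with the robot touching nothing.
It also fails if it takes over 54 s, if anything falls off the work surface, if the arm or the gripper's body presses on something with over 40 N, if the wrist force passes 120 N, or if a joint passes its speed limit or range.

## Robot

A 6-joint arm with a two-finger parallel gripper is mounted at the origin on a cart in front of the work surface, level with it; the furniture and walls round the work are solid. World frame = base frame: x ahead of the robot, y to its left, z up, the work surface at z = 0. Lengths are in mm, angles in rad, forces in N, time in s.
With the tool pointing down it reaches from about 300 to 775 mm from the base axis. Payload 14.6 kg.
Tool frame: the origin (TCP) lies between the finger pads, 19 mm behind the fingertips; this is the grasp point; z points along the fingers, y is the line along which they close (so a half turn about z gives the same grasp; the last joint's range is limited). The gripper opens to 94 mm and grips with 3 to 60 N. Pads are 16 mm wide; open, the fingers measure 119 mm over their backs; the gripper's body (75 mm by 177 mm) begins 78 mm behind the grasp point.
Start: joints at [1.264, 0.3, 1.521, -0, 1.321, -0.067], TCP at [130.628, 534.253, 224.246] pointing down, gripper open.
Joint ranges: [-3.03, 3.03], [-0.79, 2.21], [0.23, 2.52], [-1.04, 4.18], [0, 3.07], [-2.55, 2.55]. Speed limits (rad/s): [2.22, 2.22, 2.57, 3.14, 3.14, 3.14].

## Interface

Orientations are given as [roll, pitch, yaw] about the fixed x, y, z axes, in that order (R = Rz(yaw) Ry(pitch) Rx(roll)).
In Python, from cell import manip, viewer, ticket gives the robot as it stands (manip), with the cameras (viewer) and the job (ticket).
- The arm moves only by the shell command python3 nudge.py 'ROWS' [OPENING] [FORCE]. ROWS is a JSON list of rows, 1 to 5 of them, each of 6 numbers: dx, dy, dz in fractions of the full range, 1 being 750 mm, then a rotation vector rx, ry, rz in shares of pi rad (1.0 is pi rad); each row is the pose to reach, as a shift and turn from the pose commanded when the command began, along the tool's axes at that moment; what a row does not reach only later rows make up. A row lasts 1/10 s, in which the tool goes at most 50 mm and 0.15 rad, less where a joint would pass 70% of its speed; a pose out of reach is approached as far as the arm can. OPENING is the finger opening in mm, set as the command begins (- or left out keeps the last). The fingers move at their own pace and stop on an object; FORCE is the grip in N (left out, the last holds). Time passes only in rows, so rows that do not move let the fingers close. It prints the time, the measured TCP pose, the force, the opening and the grip force at its end. A shift or turn number past 1, either way, is cut back to 1. Input that does not fit is refused with a message, and nothing moves.
- manip.read_state(): the state, without advancing time (a new reading comes with each control period).
- viewer.camera(name): name is "scene" or "top"; returns (picture, depth): 420x560x3 uint8, red, green, blue; 420x560 float32, mm along the optical axis (not along the pixel's ray), 0 where there is no reading.
- viewer.camera_info(name): a dict with "K" (3x3 intrinsics, pixels), "rvec" (rotation vector, rad) and "tvec" (3), from world to camera coordinates, as OpenCV has them. Camera axes: x right, y down, z forward; pixel columns grow to the right and rows downward; lengths in mm; the calibration is good to about 2 mm. A picture is of the moment at which its call begins. camera_info takes no time and is no camera call.
- ticket.sign_off(): hands the job in; it is judged then, once.
The state is a dict: "clock": time; "joints": joint angles; "qd": joint speeds; "effort": joint torques, N m; "eef_pos": TCP position; "eef_rot": TCP orientation; "wrist_force": force on the tool from outside, world axes, zero at the start; "moment": the same for the moment, N m; "finger_gap": finger opening in mm; "finger_force": force on a finger pad.
Only numpy, scipy, OpenCV 4.12 (cv2) and the standard library are available. Lean on these libraries where they do the work, as an engineer would, in place of code of your own. Each camera call takes 0.05 s, during which the arm holds its last target. There are 200 camera calls.

## Working session

There is one attempt and no reset: what is moved stays moved. The work goes in short steps, Python scripts to look and compute and a shell command to move; the robot and the scene stay as the last step left them, time stands still between calls to the robot, and variables do not carry over. Pictures are saved under pics/ and viewed, at most 10 in all, crops included, and the job is handed in when it is done.

```bash
ls; mkdir -p pics
cat > h.py <<'E'
import numpy as np, cv2
from cell import manip, viewer, ticket
from scipy.spatial.transform import Rotation as R
def cam(n):
    i=viewer.camera_info(n); return np.array(i["K"],float),R.from_rotvec(np.ravel(i["rvec"])).as_matrix(),np.ravel(i["tvec"]).astype(float)
def rays(n,px):
    K,Rm,t=cam(n); px=np.atleast_2d(px).astype(float)
    d=np.c_[px,np.ones(len(px))]@np.linalg.inv(K).T@Rm
    return -Rm.T@t,d
def onplane(n,px,z):
    c,d=rays(n,px); return c+d*((z-c[2])/d[:,2])[:,None]
def cloud(n,depth):
    K,Rm,t=cam(n); v,u=np.indices(depth.shape)
    p=np.stack([u,v,np.ones_like(u)],-1)@np.linalg.inv(K).T*depth[...,None]
    return (p-t)@Rm
def proj(n,P):
    K,Rm,t=cam(n); q=(np.atleast_2d(P)@Rm.T+t)@K.T; return q[:,:2]/q[:,2:]
E
python3 - <<'E'
from h import *
print(manip.read_state())
for n in("scene","top"):
    p,d=viewer.camera(n); cv2.imwrite(f"pics/{n}0.png",p[...,::-1]); np.savez(f"{n}0.npz",p=p,d=d); K,Rm,t=cam(n); print(n,-Rm.T@t,Rm[2],K[0,0],(d==0).mean())
E
```

```text
cell.py
nudge.py
pics
{'clock': 0.0, 'joints': array([ 1.26443930e+00,  3.00434598e-01,  1.52156550e+00,  1.98404036e-05,
        1.32068568e+00, -6.66216755e-02]), 'qd': array([-0.00029586, -0.00019463, -0.00089389, -0.00084949,  0.00055779,
        0.00049899]), 'effort': array([ 2.36655571e-03, -5.31807518e+01, -3.52739561e+01,  7.09346076e-02,
        2.43303092e-02, -9.79320271e-05]), 'eef_pos': array([130.5348492 , 534.04704034, 223.71292905]), 'eef_rot': array([-3.14050323e+00, -9.19471811e-05,  2.90185233e+00]), 'wrist_force': array([-0.27880806, -0.01095725, -0.00365578]), 'moment': array([ 0.01355892, -0.02070003,  0.00118697]), 'finger_force': 0.0, 'finger_gap': 93.80372236336451}
scene [ -16.18265393 -387.75521536  931.54935929] [ 0.4950541   0.43005584 -0.75496583] 453.6116102221083 0.003945578231292517
top [ 386.36312784   87.26844771 1143.25309261] [ 0.12279745  0.02002838 -0.99222964] 451.6711740756287 0.003949829931972789
```

View pics/scene0.png

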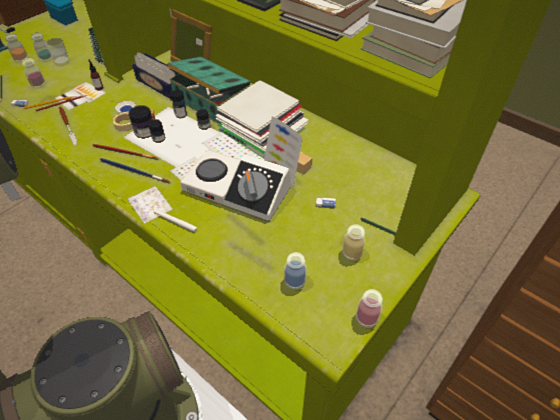

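View pics/top0.png

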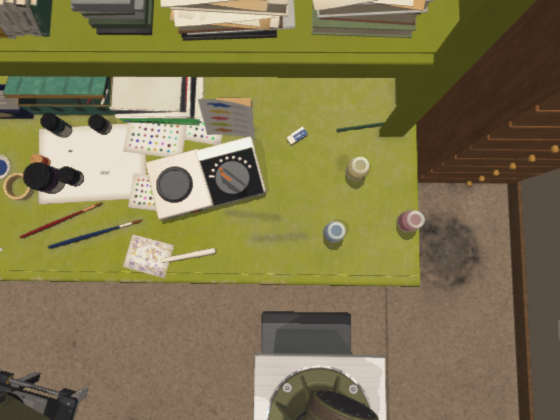

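The scene view shows the red jar at about (370,308), blue at (295,271), yellow at (354,243), the mixer plate at (212,170) and the dial at (253,186). In the top view the red jar is at (411,221), blue at (335,232), yellow at (358,168), the plate at (174,185) and the dial at (232,178).

Run:
```python
from h import *
D={n:np.load(f"{n}0.npz") for n in("scene","top")}
seed={"red":((370,308),(411,221)),"blue":((295,271),(335,232)),"yellow":((354,243),(358,168))}
rng={"red":((165,60,60),(180,255,255)),"blue":((100,60,40),(125,255,255)),"yellow":((10,60,60),(24,255,255))}
tri=lambda a,b:(lambda c1,d1,c2,d2:(lambda s:((c1+s[0]*d1+c2+s[1]*d2)/2,np.linalg.norm(c1+s[0]*d1-c2-s[1]*d2)))(np.linalg.lstsq(np.c_[d1,-d2],c2-c1,rcond=None)[0]))(rays("scene",a)[0],rays("scene",a)[1][0],rays("top",b)[0],rays("top",b)[1][0])
for k,s in seed.items():
    cs=[]
    for n,(u,v) in zip(("scene","top"),s):
        p,d=D[n]["p"],D[n]["d"]; C=cloud(n,d)
        w=np.s_[v-32:v+32,u-25:u+25]
        hsv=cv2.cvtColor(p,cv2.COLOR_RGB2HSV); m=cv2.inRange(hsv,*rng[k]); 
        mm=np.zeros_like(m); mm[w]=m[w]
        nn,l,st,ce=cv2.connectedComponentsWithStats(mm); i=1+np.argmax(st[1:,4]); cs.append(ce[i])
        # depth: points above surface
        Q=C[w].reshape(-1,3); Q=Q[(Q[:,2]>15)&(Q[:,2]<140)]
        T=Q[Q[:,2]>85]
        print(k,n,"mask",st[i],ce[i].round(1),"depth n",len(Q),"mid",((Q.max(0)+Q.min(0))/2).round(1),"ext",np.ptp(Q,axis=0).round(1),"top z",np.percentile(Q[:,2],98).round(1),"topmean",T.mean(0).round(1),len(T))
    print(k,"tri",tri(*cs))
    print(" floor z around", np.median(cloud("top",D["top"]["d"])[s[1][1]+25,s[1][0]-20:s[1][0]+0],axis=0).round(1))
# mixer: plate dark blob & panel
for n,(u,v),(u2,v2) in (("scene",(212,170),(253,186)),("top",(174,185),(232,178))):
    p=D[n]["p"]; C=cloud(n,D[n]["d"])
    g=cv2.cvtColor(p,cv2.COLOR_RGB2GRAY); m=(g<90).astype(np.uint8)*255
    nn,l,st,ce=cv2.connectedComponentsWithStats(m); i=l[v,u]
    c=max(cv2.findContours((l==i).astype(np.uint8),0,1)[0],key=len); print(n,"plate",st[i],cv2.fitEllipse(c),"C",C[v,u].round(1), "med z",np.median(C[v-6:v+7,u-8:u+9].reshape(-1,3),axis=0).round(1))
    print("dial c",C[v2,u2].round(1))
    for nm,w in(("pl",np.s_[v-40:v+40,u-40:u+40]),("di",np.s_[v2-50:v2+50,u2-50:u2+50])):
        cv2.imwrite(f"pics/{n}_{nm}.png",cv2.resize(p[w],None,fx=6,fy=6,interpolation=2)[...,::-1])
A=[cv2.imread(f"pics/{n}_di.png")[:, :] for n in("scene","top")]
cv2.imwrite("pics/dials.png",cv2.resize(np.hstack(A),(800,400)))
C=cloud("top",D["top"]["d"])
for v in range(20,140,12): print(v,C[v,[60,130,200,300,400]].round(0)[:,[0,2]].tolist())
```

```text
red scene mask [358 307  22  18 189] [367.5 316.6] depth n 773 mid [ 477.4 -217.9   59.3] ext [46.7 51.3 88.5] top z 101.0 topmean [ 477.5 -218.3   96.6] 299
red top mask [400 222   2   5   6] [400.7 223.8] depth n 493 mid [ 480.2 -213.    59.2] ext [52.2 45.3 86.5] top z 101.3 topmean [ 479.6 -215.4   96.2] 255
red tri (array([ 4.80693351e+02, -2.12183930e+02,  3.01527682e-01]), np.float64(17.279753713735634))
 floor z around [ 419.  -204.     1.3]
blue scene mask [286 272  19  15 164] [294.6 279.9] depth n 666 mid [450.2 -34.   58. ] ext [49.1 51.5 85.9] top z 99.6 topmean [449.7 -34.9  95.5] 243Traceback (most recent call last):
  File "<stdin>", line 13, in <module>
    return _wrapfunc(a, 'argmax', axis=axis, out=out, **kwds)
    return bound(*args, **kwds)
ValueError: attempt to get argmax of an empty sequence
```

Run:
```python
from h import *
D={n:np.load(f"{n}0.npz") for n in("scene","top")}
for k,s in {"red":((370,308),(411,221)),"blue":((295,271),(335,232)),"yellow":((354,243),(358,168))}.items():
    for n,(u,v) in zip(("scene","top"),s):
        Q=cloud(n,D[n]["d"])[v-32:v+32,u-25:u+25].reshape(-1,3); Q=Q[(Q[:,2]>15)&(Q[:,2]<140)]
        T=Q[Q[:,2]>88]; print(k,n,"topmid",((T.max(0)+T.min(0))/2).round(1),"topmean",T.mean(0).round(1),"z98",np.percentile(Q[:,2],98).round(1),"ext",np.ptp(Q,axis=0).round(0))
for n,(u,v),(u2,v2) in (("scene",(212,170),(253,186)),("top",(174,185),(232,178))):
    p=D[n]["p"]; C=cloud(n,D[n]["d"])
    g=cv2.cvtColor(p,cv2.COLOR_RGB2GRAY); m=(g<110).astype(np.uint8)
    nn,l,st,ce=cv2.connectedComponentsWithStats(m); i=l[v,u]
    c=max(cv2.findContours((l==i).astype(np.uint8),0,1)[0],key=len); e=cv2.fitEllipse(c)
    print(n,"plate",st[i],np.round(e[0]+e[1],1),"ray z50",onplane(n,e[0],50).round(1),"z46",onplane(n,e[0],46).round(1),"floor med",np.median(C[v-6:v+7,u-8:u+9].reshape(-1,3),axis=0).round(1))
    P=C[v2-50:v2+50,u2-50:u2+50].reshape(-1,3)
    W=C[v-70:v+70,u-40:u+110]; z=W[...,2]
    cc=((z>20)&(z<140)).astype(np.uint8)
    print("dial c",C[v2,u2].round(1), "mixer deck z", np.median(z[(z>30)&(z<50)]).round(1))
    for nm,w in(("pl",np.s_[v-40:v+40,u-40:u+40]),("di",np.s_[v2-40:v2+40,u2-40:u2+40])):
        cv2.imwrite(f"pics/{n}_{nm}.png",cv2.resize(p[w],None,fx=5,fy=5,interpolation=2)[...,::-1])
cv2.imwrite("pics/dials.png",np.hstack([cv2.imread(f"pics/{n}_di.png") for n in("scene","top")]))
C=cloud("top",D["top"]["d"])
for v in range(20,160,14): print(v,C[v,[130,180,220,250,330]].round(0).astype(int).tolist())
```

```text
red scene topmid [ 480.8 -217.2   95.8] topmean [ 477.8 -218.3   96.9] z98 101.0 ext [47. 51. 88.]
red top topmid [ 480.6 -216.5   95.3] topmean [ 479.8 -215.8   96.9] z98 101.3 ext [52. 45. 86.]
blue scene topmid [451.9 -33.1  94.5] topmean [449.8 -34.4  96. ] z98 99.6 ext [49. 51. 86.]
blue top topmid [451.6 -31.4  94.7] topmean [451.  -31.9  95.7] z98 99.6 ext [52. 51. 85.]
yellow scene topmid [608.5 -90.3  94. ] topmean [606.  -91.2  95.3] z98 98.8 ext [49. 51. 85.]
yellow top topmid [607.8 -89.7  94.4] topmean [607.  -88.8  94.9] z98 98.6 ext [51. 51. 85.]
scene plate [196 159  32  23 561] [211.1 170.1  22.   30.5] ray z50 [[560.5 355.3  50. ]] z46 [[563.1 358.7  46. ]] floor med [563.8 356.2  47. ]
dial c [562.7 195.9  90. ] mixer deck z 41.2
top plate [ 157  167   36   36 1000] [174.2 184.3  34.2  35.4] ray z50 [[561.9 359.9  50. ]] z46 [[562.6 360.9  46. ]] floor med [560.7 361.5  45.8]
dial c [571.1 212.2  95.2] mixer deck z 40.6
20 [[753, 333, 480], [736, 246, 511], [737, 187, 509], [737, 142, 510], [759, 19, 470]]
34 [[746, 343, 449], [749, 263, 442], [742, 194, 458], [742, 146, 458], [747, 17, 449]]
48 [[725, 344, 443], [725, 262, 442], [726, 196, 442], [726, 147, 441], [726, 16, 443]]
62 [[701, 343, 442], [702, 261, 441], [701, 195, 443], [702, 146, 441], [703, 16, 441]]
76 [[700, 362, 386], [700, 274, 387], [700, 203, 389], [700, 150, 390], [699, 11, 393]]
90 [[789, 470, 84], [793, 348, 77], [822, 261, 2], [821, 182, 5], [823, -28, 3]]
104 [[753, 467, 87], [757, 347, 77], [734, 238, 146], [771, 178, 42], [787, -29, -2]]
118 [[739, 489, 19], [738, 358, 24], [721, 247, 83], [712, 171, 112], [749, -28, 0]]
132 [[707, 494, 0], [708, 362, 2], [706, 256, 11], [699, 177, 37], [711, -28, 2]]
146 [[670, 493, -1], [670, 361, 2], [650, 244, 89], [651, 172, 87], [675, -28, -4]]
```

View pics/dials.png

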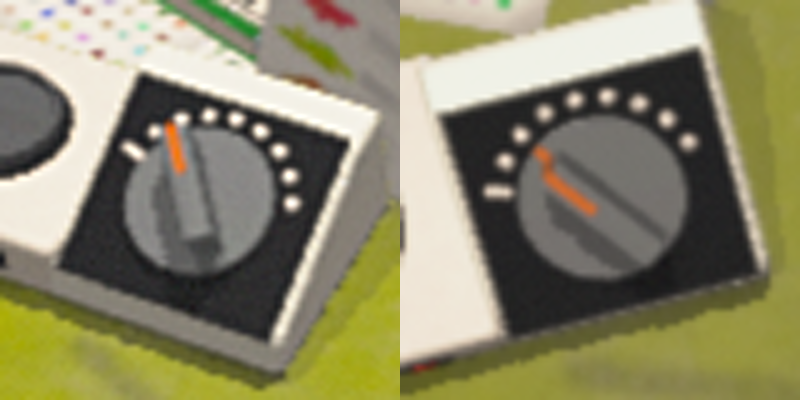

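The two crops (each 400 px, scene on the left, top on the right) show the orange pointer near dot 2. The bar is at (130,150)/(498,191) and the dots run clockwise to (291,203)/(689,142).

```bash
cat > dots.py <<'E'
from h import *
from scipy.optimize import least_squares
D={n:np.load(f"{n}0.npz") for n in("scene","top")}
cr={"scene":(253-40,186-40,[(133,150),(156,131),(181,119),(209,115),(236,119),(261,131),(279,150),(290,175),(291,203)]),
    "top":(232-40,178-40,[(98,191),(106,160),(121,135),(145,112),(175,98),(207,96),(239,102),(267,118),(289,142)])}
N28=np.array([-np.sin(np.radians(28)),0,np.cos(np.radians(28))])
pl=np.array([562.5,359.5])
dots={}
for n,(u0,v0,L) in cr.items():
    g=cv2.cvtColor(D[n]["p"],cv2.COLOR_RGB2GRAY).astype(float); o=[]
    for a,b in L:
        x,y=a/5+u0-.4,b/5+v0-.4
        for _ in range(3):
            xi,yi=int(round(x)),int(round(y)); w=g[yi-2:yi+3,xi-2:xi+3]; w=np.clip(w-100,0,None); vv,uu=np.mgrid[yi-2:yi+3,xi-2:xi+3]
            if w.sum()==0: break
            x,y=(w*uu).sum()/w.sum(),(w*vv).sum()/w.sum()
        o.append((x,y))
    dots[n]=np.array(o)
def facepts(n,px,yaw,cen,h):
    """intersect rays with plane h off the face; returns coords (right, uphill) in face"""
    Rz=R.from_euler("z",yaw); nn=Rz.apply(N28); c0=cen+h*nn
    c,d=rays(n,px); P=c+d*(((c0-c)@nn)/(d@nn))[:,None]
    ex=Rz.apply([0,-1,0]); up=np.cross(nn,ex)  # uphill
    return np.c_[(P-c0)@ex,(P-c0)@up]
if __name__=="__main__":
    for n in dots:
        # plane fit on depth for black pixels
        C=cloud(n,D[n]["d"]); u0,v0,_=cr[n]; g=cv2.cvtColor(D[n]["p"],cv2.COLOR_RGB2GRAY)
        s=np.s_[v0:v0+80,u0+14:u0+80]; Q=C[s][(g[s]<45)&(C[s][...,2]>35)&(C[s][...,2]<95)]
        for _ in range(4):
            m=np.median(Q,0); V=np.linalg.svd(Q-Q.mean(0),full_matrices=False)[2][2]; V*=np.sign(V[2]); r=(Q-Q.mean(0))@V; Q=Q[abs(r)<2.5*r.std()]
        print(n,"plane normal",V.round(3),"tilt",np.degrees(np.arccos(V[2])).round(1),"yaw",np.arctan2(-V[1],-V[0]).round(3),"pt",Q.mean(0).round(1),len(Q),r.std().round(2))
    ang=np.radians(-162+18*np.arange(9)+90) # clockwise from uphill
    ang=(np.arange(9)-4)*np.radians(18)
    def fit(ns):
        def f(p):
            yaw,x,y,r=p; e=[]
            for n in ns:
                q=facepts(n,dots[n],yaw,np.array([x,y,58.]),0)[1:]
                e.append(q-r*np.c_[np.sin(ang[1:]),np.cos(ang[1:])])
            return np.concatenate(e).ravel()
        return least_squares(f,[.2,565,212,50])
    for ns in(["scene"],["top"],["scene","top"]):
        s=fit(ns); yaw,x,y,r=s.x; po=np.array([x,y])-R.from_euler("z",yaw).apply([-22,-145,0])[:2]
        print(ns,"yaw,x,y,r",s.x.round(3),"rms",np.sqrt((s.fun**2).mean()).round(2),"-> plate",po.round(1))
    yaw,cen=s.x[0],np.array([s.x[1],s.x[2],58.])
    for n in dots:
        p=D[n]["p"]; u0,v0,_=cr[n]; hsv=cv2.cvtColor(p,cv2.COLOR_RGB2HSV); m=cv2.inRange(hsv,(3,130,100),(17,255,255)); mm=np.zeros_like(m); mm[v0:v0+80,u0:u0+80]=m[v0:v0+80,u0:u0+80]
        v,u=np.nonzero(mm); q=facepts(n,np.c_[u,v],yaw,cen,38); 
        V=np.linalg.svd(q-q.mean(0))[2][0]; V*=np.sign(V@q.mean(0))
        print(n,"pointer px",len(u),"mean",q.mean(0).round(1),"ang mean",np.degrees(np.arctan2(*q.mean(0))).round(1),"ang pca",np.degrees(np.arctan2(*V)).round(1), "click",4+np.degrees(np.arctan2(*V))/18)
E
python3 dots.py
```

```text
scene plane normal [-0.447 -0.126  0.886] tilt 27.7 yaw 0.275 pt [578.7 213.9  57.4] 547 1.95
top plane normal [-0.45  -0.121  0.885] tilt 27.7 yaw 0.262 pt [581.4 213.1  58.6] 903 1.87
['scene'] yaw,x,y,r [2.80000e-01 5.84663e+02 2.17767e+02 4.93630e+01] rms 0.51 -> plate [565.7 363.2]
['top'] yaw,x,y,r [2.74000e-01 5.80906e+02 2.16662e+02 4.98580e+01] rms 0.12 -> plate [562.9 362.2]
['scene', 'top'] yaw,x,y,r [2.75000e-01 5.82084e+02 2.16897e+02 4.99520e+01] rms 1.14 -> plate [563.9 362.4]
scene pointer px 24 mean [-5.2 24.9] ang mean -11.8 ang pca 44.6 click 6.479955509215788
top pointer px 42 mean [-18.4  17.5] ang mean -46.5 ang pca -130.9 click -3.273236147660638
```

Run:
```python
from dots import *
yaw,cen=.275,np.array([582,216.9,58.]); Rz=R.from_euler("z",yaw); nn=Rz.apply(N28); ex=Rz.apply([0,-1,0]); up=np.cross(nn,ex); print("up",up)
for n in cr:
    u0,v0,_=cr[n]; hsv=cv2.cvtColor(D[n]["p"],cv2.COLOR_RGB2HSV); m=cv2.inRange(hsv,(3,130,100),(17,255,255))[v0:v0+80,u0:u0+80]
    v,u=np.nonzero(m); print(n,sorted(zip(u.tolist(),v.tolist())))
    for k in(1,2,3):
        a=np.radians(18*(k-4)); d=np.sin(a)*ex+np.cos(a)*up
        print(k,[ (proj(n,cen+r*d+h*nn)[0]-[u0,v0]).round(0).tolist() for r,h in((33,38),(5,38),(33,10))])
    print("axis38",proj(n,cen+38*nn)-[u0,v0])
```

```text
up [0.84977101 0.23976171 0.46947156]
scene [(33, 24), (33, 25), (33, 26), (34, 24), (34, 25), (34, 26), (34, 27), (34, 28), (34, 29), (34, 30), (34, 31), (35, 27), (35, 28), (35, 29), (35, 30), (35, 31), (35, 32), (35, 33), (36, 31), (36, 32), (36, 33), (60, 16), (61, 16), (62, 16)]
1 [[30.0, 27.0], [35.0, 35.0], [33.0, 30.0]]
2 [[33.0, 25.0], [36.0, 35.0], [36.0, 28.0]]
3 [[37.0, 24.0], [36.0, 34.0], [40.0, 28.0]]
axis38 [[35.93614319 36.27670784]]
top [(3, 73), (4, 73), (27, 29), (27, 30), (27, 31), (28, 30), (28, 31), (28, 32), (29, 30), (29, 31), (29, 32), (29, 33), (29, 34), (29, 35), (29, 36), (30, 34), (30, 35), (30, 36), (30, 37), (31, 35), (31, 36), (31, 37), (32, 36), (32, 37), (32, 38), (33, 37), (33, 38), (33, 39), (34, 38), (34, 39), (34, 40), (35, 38), (35, 39), (35, 40), (36, 39), (36, 40), (36, 41), (37, 40), (37, 41), (37, 42), (38, 41), (38, 42)]
1 [[27.0, 38.0], [38.0, 42.0], [27.0, 35.0]]
2 [[29.0, 35.0], [39.0, 42.0], [29.0, 31.0]]
3 [[32.0, 32.0], [39.0, 41.0], [32.0, 28.0]]
axis38 [[40.18660826 42.88281439]]
```

Checked against the projections, the pointer is at click 2 in both views. The dial axis meets the face at about (582, 217, 58) with yaw 0.275 and tilt 27.7°, which matches the description. The plate is at about (563, 361, 46) and the red jar at about (480, -217), 101 mm high. Next I move over the jar.

```bash
cat > to.py <<'E'
import sys
from h import *
# usage: to.py x y z yaw [x y z yaw ...]: chain of tool-down poses -> shift & rotvec in tool axes for each leg
s=manip.read_state(); p=s["eef_pos"]; Rm=R.from_euler("xyz",s["eef_rot"])
print("t",round(s["clock"],2),"pos",p.round(1),"rot",s["eef_rot"].round(3),"q",s["joints"].round(2))
a=np.array(sys.argv[1:],float).reshape(-1,4)
for x,y,z,w in a:
    T=R.from_euler("xyz",[np.pi,0,w]); print("shift",Rm.inv().apply(np.array([x,y,z])-p).round(1),"rv",(Rm.inv()*T).as_rotvec().round(3)); p,Rm=np.array([x,y,z]),T
E
python3 to.py 330 430 224 2.554 470 250 224 2.127 520 0 224 1.638 480 -217 180 1.214
```

```text
t 0.1 pos [130.6 534.1 223.8] rot [-3.141 -0.     2.902] q [ 1.26  0.3   1.52  0.    1.32 -0.07]
shift [-2.184e+02 -5.370e+01 -2.000e-01] rv [-0.001  0.     0.348]
shift [-216.3  -72.2   -0. ] rv [-0.    -0.     0.427]
shift [-238.7  -89.5   -0. ] rv [ 0.    -0.     0.489]
shift [-213.8  -54.5   44. ] rv [-0.    -0.     0.424]
```

The rows are not in the units I measure in: shifts go in shares of 750 mm and turns go in shares of pi rad. I convert before sending: -218 mm / 750 = -0.2907, -175 mm / 750 = -0.2333, 0.35 rad / 3.1416 = 0.1114.

```bash
python3 nudge.py '[[-0.0587, -0.0147, 0, 0, 0, 0.0223], [-0.1173, -0.0293, 0, 0, 0, 0.0446], [-0.1747, -0.0427, 0, 0, 0, 0.0668], [-0.2333, -0.0573, 0, 0, 0, 0.0891], [-0.2907, -0.072, 0, 0, 0, 0.1114]]' 94
python3 nudge.py '[[-0.0573, -0.0187, 0, 0, 0, 0.0271], [-0.116, -0.0387, 0, 0, 0, 0.0541], [-0.1733, -0.0573, 0, 0, 0, 0.0812], [-0.2307, -0.0773, 0, 0, 0, 0.1082], [-0.288, -0.096, 0, 0, 0, 0.1359]]'
python3 nudge.py '[[-0.0627, -0.024, 0, 0, 0, 0.0318], [-0.1253, -0.048, 0, 0, 0, 0.0637], [-0.1893, -0.0707, 0, 0, 0, 0.0955], [-0.2533, -0.0947, 0, 0, 0, 0.1273], [-0.3187, -0.1187, 0, 0, 0, 0.156]]'
python3 to.py 480 -217 180 1.214
```

```text
clock: 0.6
eef_pos: [331.0, 428.8, 224.1]
eef_rot: [-3.141, -0.0, 2.549]
wrist_force: [0.2, 0.5, -0.5]
finger_gap: 93.9
finger_force: 0.0
clock: 1.1
eef_pos: [469.8, 248.3, 224.1]
eef_rot: [-3.141, -0.0, 2.121]
wrist_force: [0.8, -0.2, -0.4]
finger_gap: 93.9
finger_force: 0.0
clock: 1.6
eef_pos: [518.0, 2.9, 224.1]
eef_rot: [-3.141, -0.0, 1.631]
wrist_force: [0.5, -0.3, 0.8]
finger_gap: 93.9
finger_force: 0.0
t 1.6 pos [518.    2.9 224.1] rot [-3.141 -0.     1.631] q [-0.07  0.23  1.61  0.    1.3  -0.13]
shift [-217.2  -51.1   44.1] rv [-0.    -0.     0.417]
```

Converted, -216 mm / 750 = -0.288, -180 mm / 750 = -0.24, 0.417 rad / 3.1416 = 0.1327.

```bash
python3 nudge.py '[[-0.06, -0.0147, 0.0133, 0, 0, 0.0286], [-0.12, -0.0293, 0.0267, 0, 0, 0.0573], [-0.18, -0.044, 0.04, 0, 0, 0.0859], [-0.24, -0.0573, 0.0507, 0, 0, 0.1114], [-0.288, -0.068, 0.0587, 0, 0, 0.1327]]'
python3 nudge.py '[[0, 0, 0, 0, 0, 0], [0, 0, 0, 0, 0, 0]]'
python3 - <<'E'
from h import *
for n,(u,v) in (("scene",(370,308)),("top",(411,221))):
    p,d=viewer.camera(n); cv2.imwrite(f"pics/{n}1.png",p[...,::-1])
E
python3 to.py 480 -217 66 1.214
```

```text
clock: 2.1
eef_pos: [480.0, -216.1, 179.5]
eef_rot: [-3.141, 0.0, 1.214]
wrist_force: [0.6, 0.3, 0.1]
finger_gap: 94.0
finger_force: 0.0
clock: 2.3
eef_pos: [480.7, -214.2, 179.9]
eef_rot: [-3.141, -0.0, 1.217]
wrist_force: [-0.1, -0.1, 0.3]
finger_gap: 94.1
finger_force: 0.0
t 2.4 pos [ 481.2 -213.1  180.3] rot [-3.142 -0.     1.219] q [-0.49  0.29  1.64  0.    1.21 -0.14]
shift [ -4.1   0.3 114.3] rv [-0.    -0.     0.005]
```

View pics/scene1.png

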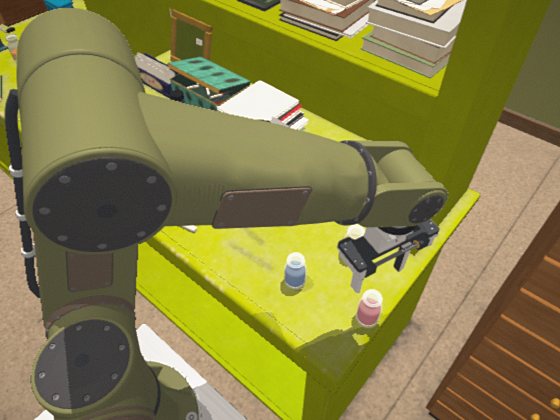

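The gripper hangs open just above and to the left of the red jar, with its fingers at about (357,280) and (402,262) and the jar at (370,308). The path down is clear.

Converted, 114 mm / 750 = 0.152, 98 mm / 750 = 0.1307.

```bash
python3 nudge.py '[[-0.0053, 0, 0.0333, 0, 0, 0], [-0.0053, 0, 0.0667, 0, 0, 0], [-0.0053, 0, 0.1, 0, 0, 0], [-0.0053, 0, 0.1307, 0, 0, 0], [-0.0053, 0, 0.152, 0, 0, 0]]'
python3 nudge.py '[[0, 0, 0, 0, 0, 0], [0, 0, 0, 0, 0, 0], [0, 0, 0, 0, 0, 0], [0, 0, 0, 0, 0, 0], [0, 0, 0, 0, 0, 0]]' 40 20
python3 nudge.py '[[0, 0, 0, 0, 0, 0], [0, 0, 0, 0, 0, 0], [0, 0, 0, 0, 0, 0], [0, 0, 0, 0, 0, 0]]'
```

```text
clock: 2.9
eef_pos: [479.7, -216.2, 65.0]
eef_rot: [-3.141, -0.0, 1.22]
wrist_force: [-1.0, -0.2, -0.1]
finger_gap: 93.9
finger_force: 0.0
clock: 3.4
eef_pos: [479.9, -217.7, 66.9]
eef_rot: [3.141, 0.0, 1.218]
wrist_force: [-0.1, -0.7, 0.7]
finger_gap: 57.4
finger_force: 0.0
clock: 3.8
eef_pos: [479.8, -217.8, 66.7]
eef_rot: [3.141, 0.0, 1.218]
wrist_force: [0.1, 1.6, 5.4]
finger_gap: 51.8
finger_force: 20.0
```

The jar is gripped (gap 51.8 mm, TCP 66.7 mm up). I lift it and carry it to the plate.

Converted, -160 mm / 750 = -0.2133, -130 mm / 750 = -0.1733.

```bash
python3 nudge.py '[[0, 0, -0.0267, 0, 0, 0], [0, 0, -0.0667, 0, 0, 0], [0, 0, -0.12, 0, 0, 0], [0, 0, -0.1733, 0, 0, 0], [0, 0, -0.2133, 0, 0, 0]]'
python3 to.py 520 0 226 1.638 550 200 226 1.95 563 361 226 2.138
```

```text
clock: 4.3
eef_pos: [479.6, -217.7, 228.5]
eef_rot: [3.14, 0.0, 1.218]
wrist_force: [0.0, -0.4, -1.9]
finger_gap: 52.1
finger_force: 20.0
t 4.3 pos [ 479.6 -217.7  228.5] rot [3.14  0.    1.218] q [-0.5   0.24  1.58 -0.    1.31 -0.14]
shift [218.2 -37.4   2.4] rv [ 0.001  0.    -0.42 ]
shift [197.5  43.4   0. ] rv [-0.     0.    -0.312]
shift [144.8  71.7   0. ] rv [ 0.     0.    -0.188]
```

Converted, 205 mm / 750 = 0.2733, 160 mm / 750 = 0.2133, -0.4 rad / 3.1416 = -0.1273.

```bash
python3 nudge.py '[[0.04, -0.0067, 0, 0, 0, -0.0191], [0.0933, -0.016, 0, 0, 0, -0.0446], [0.1533, -0.0267, 0, 0, 0, -0.07], [0.2133, -0.0373, 0, 0, 0, -0.0987], [0.2733, -0.048, 0, 0, 0, -0.1273]]'
python3 nudge.py '[[0.056, 0.012, 0, 0, 0, -0.0223], [0.112, 0.024, 0, 0, 0, -0.0446], [0.168, 0.036, 0, 0, 0, -0.0668], [0.224, 0.048, 0, 0, 0, -0.0859], [0.2733, 0.06, 0, 0, 0, -0.1019]]'
python3 to.py 563 361 226 2.138
```

```text
clock: 4.8
eef_pos: [516.5, -11.1, 226.0]
eef_rot: [-3.141, -0.0, 1.621]
wrist_force: [0.6, -0.5, -0.9]
finger_gap: 52.0
finger_force: 20.0
clock: 5.3
eef_pos: [551.8, 196.1, 225.8]
eef_rot: [-3.141, -0.0, 1.941]
wrist_force: [0.5, -1.0, -1.1]
finger_gap: 52.1
finger_force: 20.0
t 5.3 pos [551.8 196.1 225.8] rot [-3.141 -0.     1.941] q [ 0.28  0.38  1.41  0.    1.35 -0.09]
shift [149.7  70.1  -0.3] rv [-0.001 -0.    -0.197]
```

Converted, 149 mm / 750 = 0.1987, 135 mm / 750 = 0.18, -0.197 rad / 3.1416 = -0.0627.

```bash
python3 nudge.py '[[0.048, 0.0227, 0, 0, 0, -0.0159], [0.1, 0.0467, 0, 0, 0, -0.0318], [0.1467, 0.0693, 0, 0, 0, -0.0477], [0.18, 0.084, 0, 0, 0, -0.0573], [0.1987, 0.0933, 0, 0, 0, -0.0627]]'
python3 nudge.py '[[0, 0, 0, 0, 0, 0], [0, 0, 0, 0, 0, 0], [0, 0, 0, 0, 0, 0]]'
python3 - <<'E'
from h import *
for n in ("scene","top"):
    p,d=viewer.camera(n); np.savez(f"{n}2.npz",p=p,d=d)
    u,v=(213,170) if n=="scene" else (174,185)
    cv2.imwrite(f"pics/{n}2.png",cv2.resize(p[v-80:v+70,u-90:u+90],(480,400),interpolation=2)[...,::-1])
cv2.imwrite("pics/hold.png",cv2.resize(np.hstack([cv2.imread(f"pics/{n}2.png") for n in("scene","top")]),(800,333)))
E
python3 to.py 563 361 130 2.138
```

```text
clock: 5.8
eef_pos: [563.2, 360.4, 225.2]
eef_rot: [-3.14, -0.0, 2.138]
wrist_force: [0.3, -0.7, -1.0]
finger_gap: 52.0
finger_force: 20.0
clock: 6.1
eef_pos: [564.0, 357.2, 226.2]
eef_rot: [-3.141, 0.0, 2.134]
wrist_force: [0.0, 0.4, -2.2]
finger_gap: 52.3
finger_force: 20.0
t 6.2 pos [564.1 357.3 226.5] rot [3.142 0.    2.134] q [ 0.51  0.57  1.14 -0.    1.44 -0.05]
shift [ 3.7  1.1 96.5] rv [ 0.     0.    -0.004]
```

View pics/hold.png

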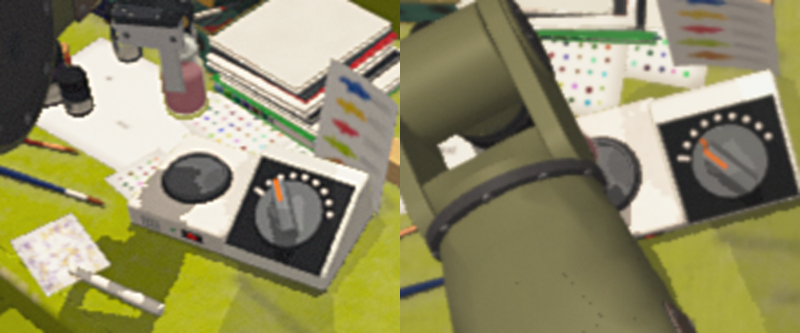

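The scene half of the crop shows the red jar upright in the fingers at about (183,85), above the plate at (196,178). The way down is clear.

Converted, 102 mm / 750 = 0.136, 90 mm / 750 = 0.12.

```bash
python3 nudge.py '[[0.0027, 0, 0.0267, 0, 0, 0], [0.0053, 0.0013, 0.06, 0, 0, 0], [0.0053, 0.0013, 0.0933, 0, 0, 0], [0.0053, 0.0013, 0.12, 0, 0, 0], [0.0053, 0.0013, 0.136, 0, 0, 0]]'
python3 nudge.py '[[0, 0, 0.0027, 0, 0, 0], [0, 0, 0.0053, 0, 0, 0], [0, 0, 0.0067, 0, 0, 0], [0, 0, 0.008, 0, 0, 0], [0, 0, 0.008, 0, 0, 0]]'
```

```text
clock: 6.7
eef_pos: [562.3, 361.3, 122.7]
eef_rot: [-3.14, -0.0, 2.134]
wrist_force: [-0.7, -0.5, -2.0]
finger_gap: 52.3
finger_force: 20.0
clock: 7.2
eef_pos: [562.7, 362.2, 118.7]
eef_rot: [3.141, 0.0, 2.135]
wrist_force: [-0.3, -0.4, -1.1]
finger_gap: 52.2
finger_force: 20.0
```

Converted, 2 mm / 750 = 0.0027, 1 mm / 750 = 0.0013.

```bash
python3 nudge.py '[[0, 0, 0.0013, 0, 0, 0], [0, 0, 0.0027, 0, 0, 0], [0, 0, 0.0027, 0, 0, 0]]'; python3 to.py
```

```text
clock: 7.5
eef_pos: [562.5, 362.1, 116.1]
eef_rot: [-3.141, 0.0, 2.135]
wrist_force: [0.0, 0.8, -1.5]
finger_gap: 52.3
finger_force: 20.0
t 7.5 pos [562.5 362.1 116.1] rot [-3.141  0.     2.135] q [ 0.52  0.66  1.25 -0.    1.23 -0.05]
```

Converted, 2 mm / 750 = 0.0027, 1.5 mm / 750 = 0.002.

```bash
for i in 1; do python3 nudge.py '[[0, 0, 0.0007, 0, 0, 0], [0, 0, 0.0013, 0, 0, 0], [0, 0, 0.002, 0, 0, 0], [0, 0, 0.0027, 0, 0, 0], [0, 0, 0.0027, 0, 0, 0]]'; done
```

```text
clock: 8.0
eef_pos: [562.6, 362.1, 114.1]
eef_rot: [-3.141, -0.0, 2.135]
wrist_force: [-0.0, -0.4, -2.2]
finger_gap: 52.0
finger_force: 20.0
```

Converted, 1 mm / 750 = 0.0013, 0.5 mm / 750 = 0.0007.

```bash
python3 nudge.py '[[0, 0, 0.0007, 0, 0, 0], [0, 0, 0.0013, 0, 0, 0], [0, 0, 0.0013, 0, 0, 0], [0, 0, 0.0013, 0, 0, 0]]'
```

```text
clock: 8.4
eef_pos: [562.6, 362.2, 113.2]
eef_rot: [-3.142, 0.0, 2.135]
wrist_force: [-0.0, -0.6, -1.6]
finger_gap: 52.1
finger_force: 20.0
```

Converted, 1 mm / 750 = 0.0013, 0.5 mm / 750 = 0.0007.

```bash
python3 nudge.py '[[0, 0, 0.0007, 0, 0, 0], [0, 0, 0.0013, 0, 0, 0], [0, 0, 0.0013, 0, 0, 0], [0, 0, 0.0013, 0, 0, 0]]'
```

```text
clock: 8.8
eef_pos: [562.7, 362.2, 112.8]
eef_rot: [3.141, 0.0, 2.135]
wrist_force: [-2.0, -1.0, 4.9]
finger_gap: 51.7
finger_force: 20.0
```

Contact came at 112.8 mm, as predicted. I let go and retreat straight up.

Converted, -115 mm / 750 = -0.1533, -75 mm / 750 = -0.1.

```bash
python3 nudge.py '[[0, 0, 0, 0, 0, 0], [0, 0, 0, 0, 0, 0], [0, 0, 0, 0, 0, 0], [0, 0, 0, 0, 0, 0], [0, 0, 0, 0, 0, 0]]' 94
python3 nudge.py '[[0, 0, 0, 0, 0, 0], [0, 0, -0.0133, 0, 0, 0], [0, 0, -0.0467, 0, 0, 0], [0, 0, -0.1, 0, 0, 0], [0, 0, -0.1533, 0, 0, 0]]'
cat > dial.py <<'E'
from h import *
yaw,cen=.275,np.array([581.5,216.9,58.]); Rz=R.from_euler("z",yaw); t=np.radians(28); nn=Rz.apply([-np.sin(t),0,np.cos(t)]); ex=Rz.apply([0,-1,0]); up=np.cross(nn,ex)
def pose(clickdeg,h,flip):
    "tool z=-n, tool y across the bar"
    a=np.radians(clickdeg); bar=np.sin(a)*ex+np.cos(a)*up
    x=bar*flip; z=-nn; y=np.cross(z,x)
    return cen+h*nn,R.from_matrix(np.c_[x,y,z])
def leg(p,Rm,q,T): return Rm.inv().apply(q-p).round(1),(Rm.inv()*T).as_rotvec().round(3)
def now():
    s=manip.read_state(); return s,s["eef_pos"],R.from_euler("xyz",s["eef_rot"])
if __name__=="__main__":
    s,p,Rm=now(); print(s["clock"],p.round(1),s["joints"].round(2))
    for f in(1,-1):
        q,T=pose(-36,110,f); print(f,q.round(1),leg(p,Rm,q,T)); q2,T2=pose(-36,30,f); print(q2.round(1),leg(q,T,q2,T2),leg(q2,T2,*pose(36,30,f)))
E
python3 dial.py
```

```text
clock: 9.3
eef_pos: [562.6, 362.2, 112.2]
eef_rot: [3.142, -0.0, 2.135]
wrist_force: [0.3, 0.2, 0.0]
finger_gap: 88.7
finger_force: 0.0
clock: 9.8
eef_pos: [562.4, 362.0, 229.2]
eef_rot: [-3.141, -0.0, 2.135]
wrist_force: [-1.0, 0.0, -0.1]
finger_gap: 94.1
finger_force: 0.0
9.8 [562.4 362.  229.2] [ 0.52  0.57  1.13  0.    1.44 -0.05]
1 [531.8 202.9 155.1] (array([-118.2, -110.9,   74.1]), array([-0.493,  0.167,  1.206]))
[567.9 213.1  84.5] (array([ 0.,  0., 80.]), array([0., 0., 0.])) (array([0., 0., 0.]), array([0.   , 0.   , 1.257]))
-1 [531.8 202.9 155.1] (array([-118.2, -110.9,   74.1]), array([-0.183, -0.54 , -1.867]))
[567.9 213.1  84.5] (array([-0., -0., 80.]), array([0., 0., 0.])) (array([0., 0., 0.]), array([ 0.   , -0.   ,  1.257]))
```

Run:
```python
from dial import *
s,p,Rm=now(); q,T=pose(-36,170,-1); print(q.round(1)); d,r=leg(p,Rm,q,T); print(d,r)
for k in range(1,16): print((d*k/15).round(),(r*k/15).round(3))
```

```text
[504.7 195.2 208.1]
[-110.1 -137.9   21.1] [-0.183 -0.54  -1.867]
[-7. -9.  1.] [-0.012 -0.036 -0.124]
[-15. -18.   3.] [-0.024 -0.072 -0.249]
[-22. -28.   4.] [-0.037 -0.108 -0.373]
[-29. -37.   6.] [-0.049 -0.144 -0.498]
[-37. -46.   7.] [-0.061 -0.18  -0.622]
[-44. -55.   8.] [-0.073 -0.216 -0.747]
[-51. -64.  10.] [-0.085 -0.252 -0.871]
[-59. -74.  11.] [-0.098 -0.288 -0.996]
[-66. -83.  13.] [-0.11  -0.324 -1.12 ]
[-73. -92.  14.] [-0.122 -0.36  -1.245]
[ -81. -101.   15.] [-0.134 -0.396 -1.369]
[ -88. -110.   17.] [-0.146 -0.432 -1.494]
[ -95. -120.   18.] [-0.159 -0.468 -1.618]
[-103. -129.   20.] [-0.171 -0.504 -1.743]
[-110. -138.   21.] [-0.183 -0.54  -1.867]
```

Converted, -138 mm / 750 = -0.184, -112 mm / 750 = -0.1493, -0.62 rad / 3.1416 = -0.1974.

```bash
python3 nudge.py '[[-0.0293, -0.0373, 0, 0, 0, -0.0382], [-0.0587, -0.0747, 0, -0.0064, -0.0223, -0.0796], [-0.088, -0.112, 0, -0.0111, -0.0318, -0.1178], [-0.1173, -0.1493, 0, -0.0159, -0.0446, -0.1592], [-0.1467, -0.184, 0, -0.0191, -0.0573, -0.1974]]'
python3 - <<'E'
from dial import *
s,p,Rm=now(); q,T=pose(-36,170,-1); print(leg(p,Rm,q,T),s["joints"].round(2))
E
```

```text
clock: 10.3
eef_pos: [504.1, 194.2, 228.2]
eef_rot: [3.14, 0.189, 2.762]
wrist_force: [0.4, -0.1, 0.3]
finger_gap: 93.8
finger_force: 0.0
(array([ 3.6,  1.2, 19.7]), array([-0.123, -0.358, -1.241])) [ 0.36  0.2   1.64 -0.14  1.16 -0.79]
```

Converted, 10 mm / 750 = 0.0133, 8 mm / 750 = 0.0107, -0.62 rad / 3.1416 = -0.1974.

```bash
python3 nudge.py '[[0.0013, 0, 0.0027, -0.0032, -0.0115, -0.0398], [0.0013, 0, 0.0053, -0.008, -0.0223, -0.0796], [0.0013, 0, 0.008, -0.0118, -0.0341, -0.1178], [0.0013, 0, 0.0107, -0.0159, -0.0446, -0.1592], [0.0027, 0, 0.0133, -0.0191, -0.0573, -0.1974]]' 50
python3 nudge.py '[[0, 0, 0, -0.0032, -0.0115, -0.0398], [0, 0, 0, -0.008, -0.0223, -0.0796], [0, 0, 0, -0.0118, -0.0341, -0.1178], [0, 0, 0, -0.0159, -0.0446, -0.1592], [0, 0, 0, -0.0191, -0.0573, -0.1974]]'
python3 nudge.py '[[0, 0, 0, 0, 0, 0], [0, 0, 0, 0, 0, 0]]'
python3 - <<'E'
from dial import *
for n in ("scene","top"):
    p,d=viewer.camera(n); np.savez(f"{n}3.npz",p=p,d=d); cv2.imwrite(f"pics/{n}3.png",p[...,::-1])
    u,v=(213,170) if n=="scene" else (174,185)
    Q=cloud(n,d)[v-45:v+30,u-40:u+30].reshape(-1,3); Q=Q[(Q[:,2]>135)&(Q[:,2]<155)&(abs(Q[:,0]-563)<40)&(abs(Q[:,1]-361)<40)]; print(n,"jar top",len(Q),Q.mean(0).round(1) if len(Q) else "")
s,p,Rm=now(); q,T=pose(-36,170,-1); print(leg(p,Rm,q,T),s["joints"].round(2),s["finger_gap"])
E
```

```text
clock: 10.8
eef_pos: [504.8, 195.5, 218.0]
eef_rot: [-3.029, 0.34, -2.87]
wrist_force: [0.6, -0.3, 0.3]
finger_gap: 57.5
finger_force: 0.0
clock: 11.3
eef_pos: [504.8, 195.6, 218.1]
eef_rot: [-2.835, 0.39, -2.179]
wrist_force: [0.3, 0.4, 0.5]
finger_gap: 49.7
finger_force: 0.0
clock: 11.5
eef_pos: [504.8, 195.3, 217.7]
eef_rot: [-2.839, 0.39, -2.19]
wrist_force: [-0.3, 0.4, -0.2]
finger_gap: 50.1
finger_force: 0.0
scene jar top 0 
top jar top 241 [560.7 361.1 142.6]
(array([3.9, 2.4, 8.2]), array([-0.003, -0.003, -0.009])) [ 0.31  0.05  1.9  -0.03  0.7  -2.13] 50.164087687983375
```

View pics/scene3.png

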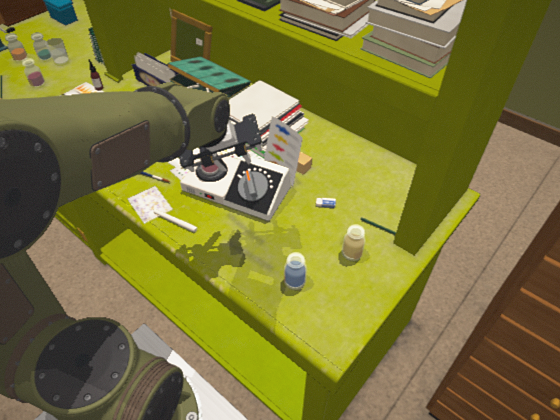

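The scene view shows the red jar standing on the plate at about (207,165), and the depth data puts its top at (560.7, 361.1). The gripper is lined up above the dial at (250,185). I approach along the dial axis.

Converted, 110 mm / 750 = 0.1467, 100 mm / 750 = 0.1333, -0.01 rad / 3.1416 = -0.0032.

```bash
python3 nudge.py '[[0.0027, 0.0013, 0.0333, 0, 0, 0], [0.0053, 0.0027, 0.08, 0, 0, -0.0032], [0.0053, 0.0027, 0.1133, 0, 0, -0.0032], [0.0053, 0.0027, 0.1333, 0, 0, -0.0032], [0.0053, 0.0027, 0.1467, 0, 0, -0.0032]]'
python3 nudge.py '[[0, 0, 0.008, 0, 0, 0], [0, 0, 0.0187, 0, 0, 0], [0, 0, 0.0293, 0, 0, 0], [0, 0, 0.0387, 0, 0, 0], [0, 0, 0.0467, 0, 0, 0]]'
python3 nudge.py '[[0, 0, 0, 0, 0, 0], [0, 0, 0, 0, 0, 0]]'
python3 - <<'E'
from dial import *
s,p,Rm=now(); q,T=pose(-36,33,-1); print(leg(p,Rm,q,T),s["joints"].round(2),s["finger_gap"])
E
```

```text
clock: 12.1
eef_pos: [551.1, 207.6, 116.6]
eef_rot: [-2.836, 0.385, -2.177]
wrist_force: [0.3, 0.1, -0.8]
finger_gap: 50.0
finger_force: 0.0
clock: 12.6
eef_pos: [567.0, 211.7, 86.6]
eef_rot: [-2.834, 0.386, -2.175]
wrist_force: [0.3, -0.6, 0.8]
finger_gap: 49.9
finger_force: 0.0
clock: 12.8
eef_pos: [566.8, 211.6, 87.0]
eef_rot: [-2.834, 0.386, -2.175]
wrist_force: [0.4, 1.0, 0.3]
finger_gap: 49.9
finger_force: 0.0
(array([-0.8,  0.7, -0.1]), array([-0.003, -0.003,  0.004])) [ 0.3   0.38  1.85 -0.04  0.43 -2.14] 49.9281443946686
```

Converted, -1 mm / 750 = -0.0013.

```bash
python3 nudge.py '[[-0.0013, 0.0013, 0, 0, 0, 0], [-0.0013, 0.0013, 0, 0, 0, 0], [-0.0013, 0.0013, 0, 0, 0, 0], [-0.0013, 0.0013, 0, 0, 0, 0], [-0.0013, 0.0013, 0, 0, 0, 0]]' 5 40
python3 nudge.py '[[0, 0, 0, 0, 0, 0], [0, 0, 0, 0, 0, 0], [0, 0, 0, 0, 0, 0]]'
```

```text
clock: 13.3
eef_pos: [566.4, 213.2, 87.0]
eef_rot: [-2.835, 0.386, -2.175]
wrist_force: [-1.4, 1.3, 3.2]
finger_gap: 15.7
finger_force: 40.0
clock: 13.6
eef_pos: [566.4, 213.2, 87.1]
eef_rot: [-2.835, 0.386, -2.175]
wrist_force: [-4.9, 1.8, 3.6]
finger_gap: 15.9
finger_force: 40.0
```

Converted, 0.5 rad / 3.1416 = 0.1592.

```bash
python3 nudge.py '[[0, 0, 0, 0, 0, 0.0318], [0, 0, 0, 0, 0, 0.0637], [0, 0, 0, 0, 0, 0.0955], [0, 0, 0, 0, 0, 0.1273], [0, 0, 0, 0, 0, 0.1592]]'
python3 nudge.py '[[0, 0, 0, 0, 0, 0.0318], [0, 0, 0, 0, 0, 0.0637], [0, 0, 0, 0, 0, 0.0955], [0, 0, 0, 0, 0, 0.121], [0, 0, 0, 0, 0, 0.1273]]'
python3 - <<'E'
from dial import *
s,p,Rm=now(); print(leg(p,Rm,*pose(36,33,-1)),s["joints"].round(2),s["finger_gap"],s["wrist_force"].round(1),s["moment"].round(2))
E
```

```text
clock: 14.1
eef_pos: [566.2, 213.5, 87.0]
eef_rot: [-3.07, 0.483, -2.721]
wrist_force: [-6.6, 5.4, 3.6]
finger_gap: 15.5
finger_force: 40.0
clock: 14.6
eef_pos: [566.2, 213.7, 87.0]
eef_rot: [3.003, 0.47, 3.112]
wrist_force: [-6.0, 7.5, 2.5]
finger_gap: 15.7
finger_force: 40.0
(array([-0.4, -1. , -0. ]), array([-0.003,  0.001,  0.358])) [ 0.31  0.38  1.85 -0.05  0.43 -1.23] 15.709409503121153 [-6.   7.5  2.5] [1.48 1.08 0.56]
```

Converted, 0.37 rad / 3.1416 = 0.1178.

```bash
python3 nudge.py '[[0, 0, 0, 0, 0, 0.0318], [0, 0, 0, 0, 0, 0.0637], [0, 0, 0, 0, 0, 0.0955], [0, 0, 0, 0, 0, 0.1146], [0, 0, 0, 0, 0, 0.1178]]'
python3 nudge.py '[[0, 0, 0, 0, 0, 0], [0, 0, 0, 0, 0, 0], [0, 0, 0, 0, 0, 0]]'
python3 - <<'E'
from dial import *
s,p,Rm=now(); print(leg(p,Rm,*pose(36,33,-1)),s["finger_gap"],s["wrist_force"].round(1))
E
python3 nudge.py '[[0, 0, 0, 0, 0, 0], [0, 0, 0, 0, 0, 0], [0, 0, 0, 0, 0, 0], [0, 0, 0, 0, 0, 0], [0, 0, 0, 0, 0, 0]]' 50
```

```text
clock: 15.1
eef_pos: [566.2, 214.0, 87.1]
eef_rot: [2.837, 0.388, 2.716]
wrist_force: [-6.2, 9.1, 2.5]
finger_gap: 15.8
finger_force: 40.0
clock: 15.4
eef_pos: [566.2, 214.0, 87.1]
eef_rot: [2.838, 0.389, 2.719]
wrist_force: [-6.9, 9.2, 1.4]
finger_gap: 15.7
finger_force: 40.0
(array([-0.8, -1. , -0.1]), array([-0.002,  0.002, -0.009])) 15.673048338696558 [-6.9  9.2  1.4]
clock: 15.9
eef_pos: [566.6, 212.9, 87.0]
eef_rot: [2.838, 0.389, 2.718]
wrist_force: [0.3, -0.6, 0.5]
finger_gap: 49.0
finger_force: 0.0
```

Released. I retreat along the axis, move clear of the camera views and check.

The rows are not in the units I measure in: shifts go in shares of 750 mm and turns go in shares of pi rad. I convert before sending: -160 mm / 750 = -0.2133, -125 mm / 750 = -0.1667.

```bash
python3 nudge.py '[[0, 0, -0.02, 0, 0, 0], [0, 0, -0.06, 0, 0, 0], [0, 0, -0.1133, 0, 0, 0], [0, 0, -0.1667, 0, 0, 0], [0, 0, -0.2133, 0, 0, 0]]'
python3 nudge.py '[[0, 0, -0.02, 0, 0, 0], [0, 0, -0.06, 0, 0, 0], [0, 0, -0.0933, 0, 0, 0], [0, 0, -0.0933, 0, 0, 0]]'
python3 - <<'E'
from dial import *
from dots import cr
for n in ("scene","top"):
    p,d=viewer.camera(n); cv2.imwrite(f"pics/{n}4.png",cv2.resize(p[110:310,130:430],(400,267))[...,::-1]); C=cloud(n,d)
    u,v=(213,170) if n=="scene" else (174,185); u0,v0,_=cr[n]
    cv2.imwrite(f"pics/{n}_z4.png",cv2.resize(p[v0-25:v0+75,u0-70:u0+80],(400,267),interpolation=2)[...,::-1])
    Q=C[v-45:v+30,u-40:u+40].reshape(-1,3); Q=Q[(Q[:,2]>130)&(Q[:,2]<155)&(abs(Q[:,0]-563)<40)&(abs(Q[:,1]-361)<40)]; print(n,"jar top",len(Q),Q.mean(0).round(1) if len(Q) else "")
    for k in(5,6,7):
        a=np.radians(18*(k-4)); e=np.sin(a)*ex+np.cos(a)*up; print(k,[(proj(n,cen+r*e+38*nn)[0]-[u0,v0]).round(1).tolist() for r in(33,5)])
    m=cv2.inRange(cv2.cvtColor(p,cv2.COLOR_RGB2HSV),(3,130,100),(17,255,255))[v0:v0+80,u0:u0+80]; vv,uu=np.nonzero(m); print(n,sorted(zip(uu.tolist(),vv.tolist())))
cv2.imwrite("pics/end.png",np.vstack([np.hstack([cv2.imread(f"pics/{n}{s}.png") for n in("scene","top")]) for s in("4","_z4")]))
E
```

```text
clock: 16.4
eef_pos: [493.3, 193.0, 230.1]
eef_rot: [2.838, 0.39, 2.717]
wrist_force: [0.2, -0.2, -0.3]
finger_gap: 50.0
finger_force: 0.0
clock: 16.8
eef_pos: [462.5, 184.7, 293.3]
eef_rot: [2.834, 0.393, 2.716]
wrist_force: [0.7, 0.3, -0.5]
finger_gap: 50.2
finger_force: 0.0
scene jar top 0 
5 [[43.8, 26.6], [37.0, 34.9]]
6 [[46.3, 29.3], [37.4, 35.3]]
7 [[47.8, 32.6], [37.6, 35.8]]
scene [(38, 34), (39, 33), (39, 34), (40, 32), (40, 33), (40, 34), (41, 32), (41, 33), (42, 31), (42, 32), (43, 30), (43, 31), (43, 32), (44, 30), (44, 31), (45, 29), (45, 30), (46, 28), (46, 29), (46, 30), (47, 29), (49, 32), (50, 31), (50, 32), (51, 31), (51, 32), (52, 31), (60, 16), (61, 16), (62, 16)]
top jar top 266 [560.2 360.3 141.7]
5 [[40.8, 29.6], [40.3, 41.1]]
6 [[45.1, 30.5], [40.9, 41.2]]
7 [[48.9, 32.6], [41.5, 41.5]]
top [(41, 38), (41, 39), (41, 40), (41, 41), (42, 36), (42, 37), (42, 38), (42, 39), (42, 40), (42, 41), (43, 33), (43, 34), (43, 35), (43, 36), (43, 37), (43, 38), (43, 39), (44, 27), (44, 28), (44, 31), (44, 32), (44, 33), (44, 34), (44, 35), (44, 36), (44, 37), (45, 25), (45, 26), (45, 27), (45, 28), (45, 29), (45, 30), (45, 31), (45, 32), (45, 33), (45, 34), (46, 25), (46, 26), (46, 27), (46, 29), (46, 30)]
```

View pics/end.png

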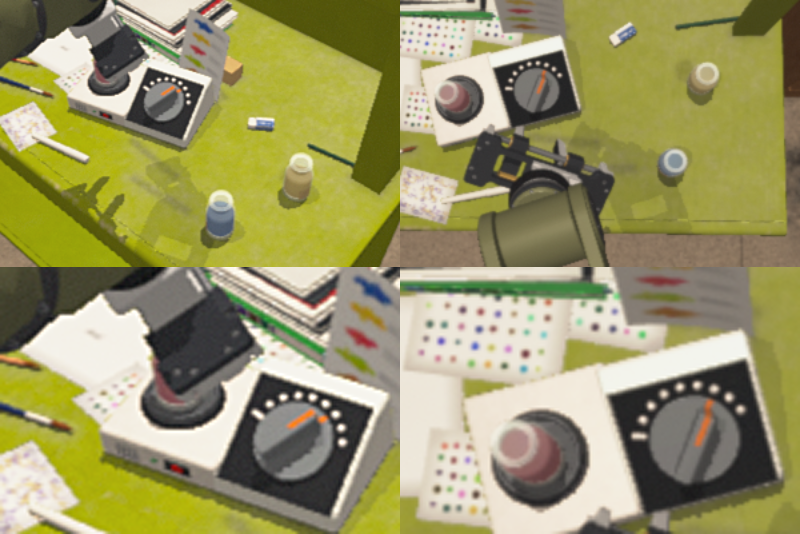

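The final views show the red jar upright inside the plate rim (top view, around (525,445)). The pointer lies on the line predicted for dot 6 in both views, the blue and yellow jars still stand, and the gripper is clear of everything.

```bash
python3 nudge.py '[[0, 0, 0, 0, 0, 0], [0, 0, 0, 0, 0, 0]]'; python3 -c "
from cell import manip, viewer, ticket
print(ticket.sign_off())"
```

```text
clock: 17.1
eef_pos: [462.5, 184.6, 288.8]
eef_rot: [2.84, 0.387, 2.718]
wrist_force: [-0.8, -1.0, 0.0]
finger_gap: 49.9
finger_force: 0.0
the job is handed in; nothing more can be done
None
```

The red jar stands upright on the mixer plate, the dial rests at the sixth dot, the blue and yellow jars were left untouched, and the job was handed in at about 17 s; sign-off gave no verdict.

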